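# Clear the press slide, draw the shuttle out with the pull hook and wedge it fast

### The job

The hub has been pressed and has to come out: first take the spanner that was left lying across the slide of the press and lay it flat on the rubber mat. Then take the orange-handled pull hook from that mat, put its tongue through the eye of the shuttle under the guard, and draw the shuttle gently all the way out to its stop with the hub still standing in its place on it; only the hook goes in under the guard, never the hand. Push the brass thumb wedge firmly in until it jams the shuttle's bar, lay the hook flat on the mat again as well, and disturb nothing else on the bench.

Things in the scene. Friction and masses are not known exactly. Their poses are not given: they have to be found in the camera images.
- press: Small red bench press, fixed, 403 mm high. Origin: bench level, front of its bed (10 mm high, 132 mm wide, x -50 to 200 mm); x runs back under the ram, y left. Clear guard across x = 200 mm, 205 wide, lower edge 100 mm above the bench; side guards at y = +-98 mm behind it. Lock block x 5 to 65, y -34 to 48 mm, 41 mm high; guides at y = +-57 mm 29 mm high.
- shuttle: Aluminium plate, 120 x 105 mm, top at 24 mm, sliding along the press's x; origin at bench level under its centre: press x = 295 mm fully in (starts 0 to 25 mm out), 150 mm at its outer stop. A 20 mm wide tail bar (top at 26 mm) runs from it through the lock block and comes out at the front by up to 135 mm. It slides with about 2.5 N and stays where it is left.
- pull_eye (a point): Centre of the steel eye on the front of the shuttle plate, 66 mm above the bench, 43 mm before the shuttle's origin (press x = 107 mm when fully out). The ring (hole 26 mm, bar 8 mm, 42 mm outside) stands in the press's x-z plane, so the hook's tongue goes through it sideways, along the press's y.
- wedge: Captive brass wedge left of the tail bar in the lock block, 85 mm long, top at 27 mm, axes as the press's. Slides with about 3 N along the press's +x (0.105 rad towards the bar); origin at press x = -38 to -30 mm at the start. It meets the bar when its origin is at about -19 mm; a push of some 10 N there, for a mm or two more, jams it, and it stays.
- wedge_tab (a point): Middle of the near face of the wedge's upright thumb tab (10 mm thick, 20 mm wide, 27 to 54 mm above the bench; this point at 42 mm). Push it away from the robot along the press's x.
- hub: Steel flanged hub with a copper-coloured bush, 58 mm across, 38 mm high, about 0.35 kg, standing loose on the shuttle. Origin at the centre of its underside.
- hook: Pull hook, 0.16 kg: orange handle 115 x 24 x 22 mm, straight steel rod 7 mm thick ahead of it along the hook's x, its end bent to the left into a tongue 32 mm long along the hook's y. Origin under the middle of the handle; axis of rod and tongue 11 mm above it, tongue at x = 165 mm. Lies flat on the mat with its rod pointing away from the robot.
- hook_tip (a point): End of the hook's tongue: x = 165, y = 32, z = 11 mm in the hook's frame (round end 3.5 mm beyond).
- hook_mat: Black rubber mat, fixed, 320 (x) x 160 (y) x 3 mm, origin under its centre, on the right or the left of the press. At first only the hook lies on it, with its handle left of the middle, so that its right edge is free.
- oil_can: Red oil can, 73 mm across, 217 mm high with its spout, standing beyond the far end of the mat. Leave it.
- red_cup: Red beaker with pencils, 76 mm across, 155 mm high, standing at the left of the work. Leave it.
- pliers: Black-handled pliers 184 x 61 x 14 mm lying between two heaps of tools at the left. Leave them.
- tape_roll: Roll of black tape 55 mm across, 19 mm high, lying at the left of the work. Leave it.
- hub_place (a point): Centre of the worn ring on top of the shuttle plate where the hub stands, 12 mm behind the shuttle's origin.
- spanner: Steel combination spanner 202 x 36 x 9 mm, 0.13 kg, shank 10 mm wide and 7 mm thick; length along its y, origin under its middle. It lies across the two guides of the press, 29 mm above the bench, in front of the guard.
Not all that is in view belongs to the job. There is more than one size of the hub; the one meant has the size given above.

How it is judged:
On the way, in this order (a step that is already met when the one before it is completed fails the run):
1. the spanner is off the slide and lies flat on the mat (height (world z) of spanner below 0.012 m and angle between spanner's own z axis and vertical below 0.12 rad and x of spanner in the frame of hook_mat between -0.16 and 0.16 m and y of spanner in the frame of hook_mat between -0.08 and 0.08 m), for 0.1 s.
2. the hook's tongue is through the eye while the shuttle is still in the press (y of hook_tip in the frame of pull_eye between 0.004 and 0.035 m and x of pull_eye in the frame of press above 0.19 m and x of hook_tip in the frame of pull_eye between -0.013 and 0.013 m and z of hook_tip in the frame of pull_eye between -0.013 and 0.013 m), for 0.1 s.
3. the shuttle is drawn out with the hook in its eye (x of pull_eye in the frame of press below 0.115 m and y of hook_tip in the frame of pull_eye above 0 m and distance between hook_tip and pull_eye below 0.04 m), for 0.1 s.
At the end, for the whole second after the job is handed in: Shuttle within 8 mm of its outer stop, wedge bearing on its bar with over 6 N, hub upright within 12 mm of its place on the shuttle; hook and spanner lying flat and at rest with the middle of the handle and of the spanner over the mat (all of step 1 and x of pull_eye in the frame of press below 0.115 m and contact force between wedge and shuttle above 6 N and horizontal distance between hub and hub_place below 0.012 m and angle between hub's own z axis and vertical below 0.1 rad and height (world z) of hook below 0.012 m and angle between hook's own z axis and vertical below 0.12 rad and x of hook in the frame of hook_mat between -0.16 and 0.16 m and y of hook in the frame of hook_mat between -0.08 and 0.08 m and linear speed of each of hook, hub, spanner below 0.02 m/s); the robot touches nothing.
It fails at once if the hand reaches in under the guard (x of the grasp point in the frame of press above 0.19 m and y of the grasp point in the frame of press between -0.1 and 0.1 m and height (world z) of the grasp point below 0.12 m).
It fails at once if the hub slid off its place or tipped on the shuttle (horizontal distance between hub and hub_place above 0.02 m or angle between hub's own z axis and vertical above 0.2 rad).
It fails at once if a bystander was disturbed (distance of any of oil_can, red_cup, pliers, tape_roll from where it was at the start of the episode above 0.025 m or angle between any of oil_can, red_cup's own z axis and vertical above 0.3 rad).
It also fails if it takes over 70 s, if anything falls off the work surface, if the arm or the gripper's body presses on something with over 40 N, if the wrist force passes 120 N, or if a joint passes its speed limit or range.

### The arm

A 6-joint arm with a two-finger parallel gripper is mounted at the origin on a cart in front of the work surface, level with it; the furniture and walls round the work are solid. World frame = base frame: x ahead of the robot, y to its left, z up, the work surface at z = 0. Lengths are in m, angles in rad, forces in N, time in s.
With the tool pointing down it reaches from about 0.325 to 0.9 m from the base axis. Payload 3.5 kg.
Tool frame: the origin (TCP) lies at the very end of the fingers, on their centre line; the grasp point (between the pads) lies 19 mm behind it; z points along the fingers, y is the line along which they close (so a half turn about z gives the same grasp; the last joint's range is limited). The gripper opens to 85 mm and grips with 20 to 120 N. Pads are 22 mm wide; open, the fingers measure 114 mm over their backs; the gripper's body (76 mm by 85 mm) begins 54 mm behind the grasp point. The pads swing forward as they close: fully open they stand 13 mm farther back than shut.
Start: joints at [1.194, 0.276, -0.026, 1.268, 0, 1.467], TCP at [0.169, 0.602, 0.231] pointing down, gripper open.
Joint ranges: [-3.12, 3.12], [-0.85, 1.88], [-1.08, 1.24], [-1.95, 2.15], [-1.57, 1.53], [-3.14, 3.14]. Speed limits (rad/s): [2.57, 2.57, 3.14, 3.14, 3.14, 3.14].

### API

Orientations are given as a rotation vector (axis times angle).
In Python, from station import robot gives the robot as it stands.
- The arm moves only by the tool carry_out, never from a script. Its argument "rows" is text: rows parted by semicolons, each of 7 numbers parted by spaces: the shift along the tool's x, y, z in mm, then the turn, a rotation vector about the tool's x, y, z in degrees, then the finger opening in mm, from 0 to 85.4. In form: dx dy dz ax ay az jaw; .... A call has exactly 10 rows; each row shifts and turns the commanded pose from where the row before left it, along the tool's axes as they then stand; what a row does not reach is not made up. A row lasts 1/10 s, in which the tool goes at most 50 mm and 8.59 degrees, less where a joint would pass 70% of its speed; a pose out of reach is approached as far as the arm can. A call is refused whole if a number of a shift passes 50 or a number of a turn 8.59, either way. A call with a gripper value outside its range is refused whole. The fingers move at their own pace and stop on an object; the grip force is fixed at half the most. Time passes only in rows, so rows that do not move let the fingers close, or fill a call up. It gives the time, the measured TCP pose, the force, the opening and the grip force at its end, in the units of the state.
- robot.get_state(): the state, without advancing time (a new reading comes with each control period).
- robot.snapshot(name): name is "scene" or "side" or "wrist"; returns a dict with "frame" (420x560x3 uint8, red, green, blue), "fovy" (degrees; the focal length in pixels is half the picture's height over the tangent of half this angle, whatever the lens; pixels are square), "cx", "cy" (the principal point, pixels), "camera_from_world" (4x4, takes a point from world to camera coordinates); the wrist camera has in their place "tool_from_camera" (4x4, takes a point from camera to tool coordinates, whose origin is the TCP and whose axes are the flange's). Camera axes: x right, y down, z forward; pixel columns grow to the right and rows downward; lengths in m; the calibration is good to about 2 mm. A picture is of the moment at which its call begins: read the wrist's pose just before it. There is no depth.
- robot.hand_in(): hands the job in; it is judged then, once.
The state is a dict: "clock": time; "qpos": joint angles; "joint_vel": joint speeds; "joint_efforts": joint torques, N m; "ee_pos": TCP position; "orientation": TCP orientation; "ft_force": force on the tool from outside, world axes, zero at the start; "wrist_torque": the same for the moment, N m; "grip_width": finger opening in m; "gripper_force": force on a finger pad.
Only numpy, scipy, OpenCV 4.12 (cv2) and the standard library are available. Lean on these libraries where they do the work, as an engineer would, in place of code of your own. Each camera call takes 0.05 s, during which the arm holds its last target. There are 200 camera calls.

## Working session

There is one attempt and no reset: what is moved stays moved. The work goes in short steps, Python scripts to look and compute and a tool call to move; the robot and the scene stay as the last step left them, time stands still between calls to the robot, and variables do not carry over. Pictures are saved under pics/ and viewed, at most 10 in all, crops included, and the job is handed in when it is done.

Besides the shell and the picture viewer there is one more tool, called as name(argument=value, ...) on one line, values as JSON. carry_out: Moves the arm, as the interface text tells. Its arguments: {"type":"object","properties":{"rows":{"type":"string"}},"required":["rows"]}

```bash
mkdir -p pics
cat > h.py <<'E'
import numpy as np, cv2
from scipy.spatial.transform import Rotation as R
from station import robot
def snap(n,fn=None):
    st=robot.get_state(); s=robot.snapshot(n)
    f=(s['frame'].shape[0]/2)/np.tan(np.radians(s['fovy'])/2)
    K=(f,s['cx'],s['cy'])
    if n=='wrist':
        T=np.eye(4); T[:3,:3]=R.from_rotvec(st['orientation']).as_matrix(); T[:3,3]=st['ee_pos']
        W=T@np.array(s['tool_from_camera'])
    else: W=np.linalg.inv(np.array(s['camera_from_world']))
    if fn: cv2.imwrite('pics/'+fn,s['frame'][:,:,::-1]); np.savez('pics/'+fn+'.npz',K=K,W=W,im=s['frame'])
    return K,W,s['frame']
def load(fn):
    d=np.load('pics/'+fn+'.npz'); return d['K'],d['W'],d['im']
def ray(K,W,u,v):
    d=W[:3,:3]@np.array([(u-K[1])/K[0],(v-K[2])/K[0],1]); return W[:3,3],d/np.linalg.norm(d)
def onz(K,W,u,v,z):
    o,d=ray(K,W,u,v); return o+d*(z-o[2])/d[2]
def tri(a,b):
    (o1,d1),(o2,d2)=a,b
    t=np.linalg.lstsq(np.c_[d1,-d2],o2-o1,rcond=None)[0]
    p,q=o1+d1*t[0],o2+d2*t[1]; return (p+q)/2,np.linalg.norm(p-q)
def proj(K,W,p):
    c=np.linalg.inv(W)@np.r_[p,1]; return K[0]*c[0]/c[2]+K[1],K[0]*c[1]/c[2]+K[2]
E
python3 - <<'E'
from h import *
for n in('scene','side','wrist'):
    K,W,im=snap(n,n+'0.png'); print(n,K,W[:3,3],W[:3,2])
print(robot.get_state())
E
```

```text
scene (np.float64(397.7483860833401), 283.00036425431847, 208.29185627864112) [0.20019887 0.51975028 0.58138073] [ 0.44595681 -0.6605969  -0.60393232]
side (np.float64(426.9310729633782), 272.4617072573749, 208.75991735056277) [0.2184698 0.9274886 0.4839782] [ 0.3537586  -0.86289855 -0.36091681]
wrist (np.float64(314.15343792943656), 279.30083354379485, 211.46979977954095) [0.08902189 0.62431274 0.37357549] [ 0.30966963 -0.08871776 -0.9466963 ]
{'clock': 0.15, 'qpos': array([ 1.19361414e+00,  2.77014051e-01, -2.75660515e-02,  1.26800019e+00,
        3.53423266e-05,  1.46736299e+00]), 'joint_vel': array([ 6.03557896e-05, -5.00080532e-04,  4.25407708e-03, -1.20635006e-04,
       -1.74198722e-03, -2.05844862e-03]), 'joint_efforts': array([ 2.92702143e-04, -4.46055794e+01,  2.95639193e+01,  1.05225382e-02,
       -1.12941214e-04,  1.36164914e-06]), 'ee_pos': array([0.16875762, 0.60115115, 0.23038185]), 'orientation': array([-4.28599550e-01, -3.11175453e+00,  2.70811612e-03]), 'ft_force': array([ 0.75936842, -0.80006642, -0.17952101]), 'wrist_torque': array([-0.0128892 , -0.00281074,  0.00256757]), 'gripper_force': 0.0, 'grip_width': 0.0855410865583238}
```

View pics/scene0.png

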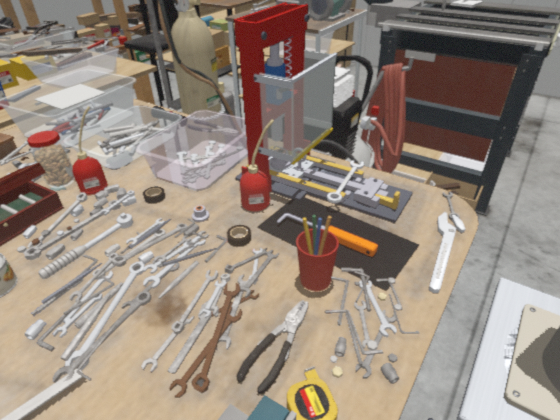

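View pics/side0.png

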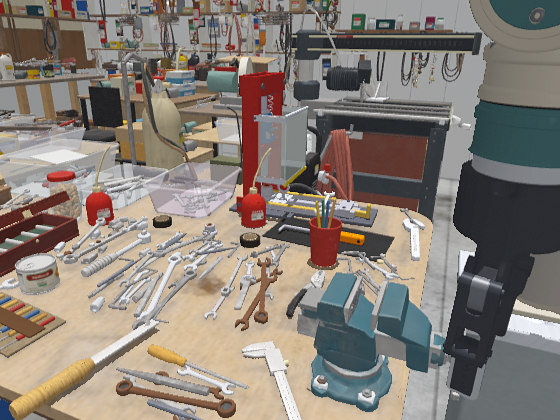

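Run:
```python
from h import *
K,W,im=load('scene0.png')
cv2.imwrite('pics/c1.png',cv2.resize(im[120:290,225:425,::-1],(800,680),interpolation=cv2.INTER_CUBIC)[:600])
for n,(u,v,z) in dict(matL=(258,228,.003),matR=(416,243,.003),matB=(390,278,.003),bedL=(238,180,.01),bedBR=(407,208,.01),bedR=(411,193,.01),handle_near=(372,250,.02),handle_far=(330,230,.02),tongue=(281,217,.014),cup=(316,285,0)).items(): print(n,onz(K,W,u,v,z).round(3))
```

```text
matL [ 0.635 -0.021  0.003]
matR [ 0.318 -0.161  0.003]
matB [ 0.328 -0.035  0.003]
bedL [ 0.79  -0.146  0.01 ]
bedBR [ 0.374 -0.261  0.01 ]
bedR [ 0.387 -0.326  0.01 ]
handle_near [ 0.383 -0.073  0.02 ]
handle_far [ 0.485 -0.083  0.02 ]
tongue [ 0.605 -0.071  0.014]
cup [0.441 0.055 0.   ]
```

View pics/c1.png

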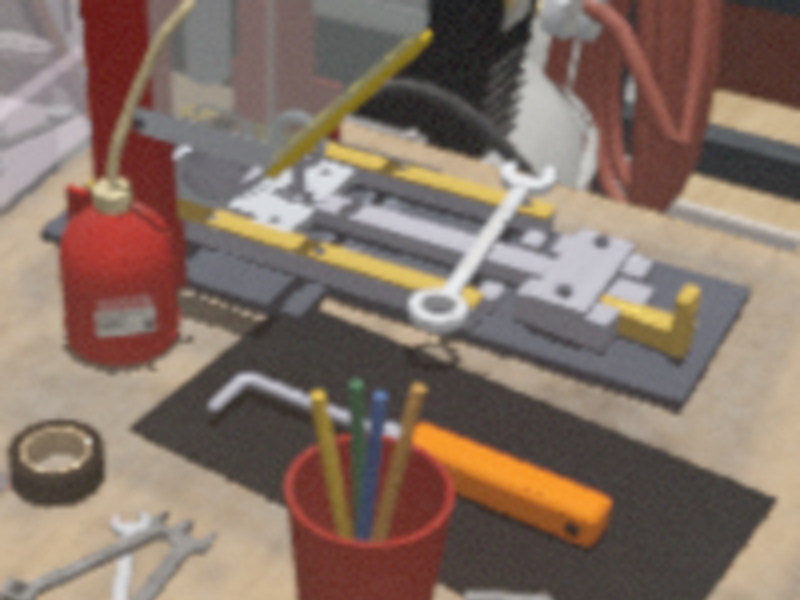

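carry_out(rows="0 0 -40 0 0 -7.8 85; 0 0 -40 0 0 -7.8 85; -28 -34 -2 0 0 0 85; -28 -34 -2 0 0 0 85; -28 -34 -2 0 0 0 85; -28 -34 -2 0 0 0 85; -28 -34 -2 0 0 0 85; -28 -34 -2 0 0 0 85; -28 -34 -2 0 0 0 85; -28 -34 -2 0 0 0 85")

```text
clock: 1.15
ee_pos: [0.3932, 0.3278, 0.3272]
orientation: [-0.002, -3.141, 0.0]
ft_force: [1.2, 0.4, -0.0]
grip_width: 0.0852
gripper_force: 0.0
```

carry_out(rows="0 -45 0 0 0 0 85; 0 -45 0 0 0 0 85; 0 -45 0 0 0 0 85; 0 -45 0 0 0 0 85; 0 -45 0 0 0 0 85; 0 -45 0 0 0 0 85; 0 -45 0 0 0 0 85; 0 -45 0 0 0 0 85; 0 -45 0 0 0 0 85; 0 -45 0 0 0 0 85")

```text
clock: 2.15
ee_pos: [0.3913, -0.1223, 0.3272]
orientation: [0.003, 3.141, 0.0]
ft_force: [0.9, 0.2, -0.7]
grip_width: 0.0848
gripper_force: 0.0
```

Run:
```python
from h import *
snap('wrist','w1.png'); s=robot.get_state(); print(s['ee_pos'],s['orientation'],s['qpos'],s['clock'])
K,W,im=load('w1.png')
cv2.imwrite('pics/w1b.png',cv2.resize(im[:,:,::-1],(800,600),interpolation=cv2.INTER_CUBIC))
```

```text
[ 0.39189558 -0.12851691  0.32706097] [ 0.01252021  3.14139624 -0.00921055] [-0.47022778 -0.14836515 -0.28283154  1.43355279 -0.00516702 -0.46226389] 2.2
```

View pics/w1b.png

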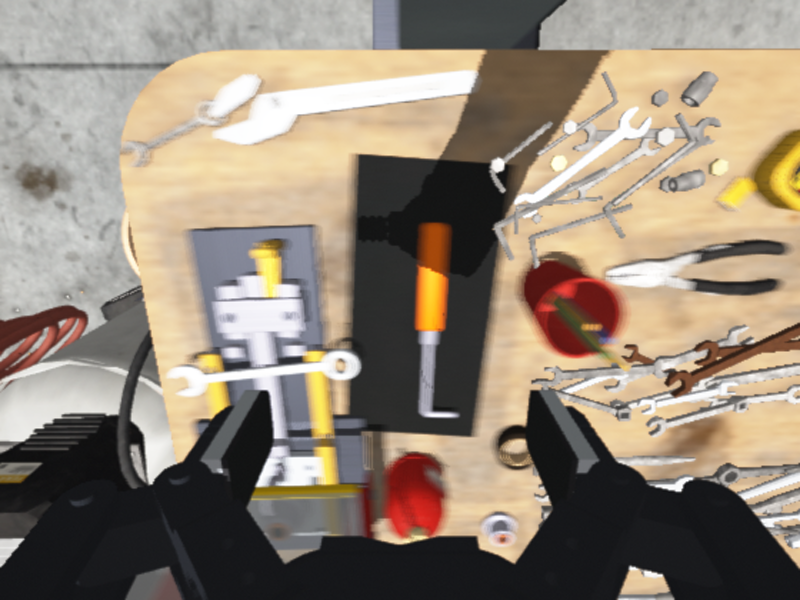

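carry_out(rows="0 -30 0 0 0 0 85; 0 -30 0 0 0 0 85; 0 -15 0 0 0 0 85; 0 0 0 0 0 0 85; 0 0 0 0 0 0 85; 0 0 0 0 0 0 85; 0 0 0 0 0 0 85; 0 0 0 0 0 0 85; 0 0 0 0 0 0 85; 0 0 0 0 0 0 85")

```text
clock: 3.2
ee_pos: [0.3918, -0.1953, 0.3273]
orientation: [0.002, 3.142, -0.0]
ft_force: [-0.3, -0.9, -0.2]
grip_width: 0.0849
gripper_force: 0.0
```

Run:
```python
from h import *
snap('wrist','w2.png'); s=robot.get_state(); print(s['ee_pos'],s['orientation'],s['clock'])
K,W,im=load('w2.png')
cv2.imwrite('pics/w2b.png',cv2.resize(im[80:380,80:480,::-1],(800,600),interpolation=cv2.INTER_CUBIC))
```

```text
[ 0.39181274 -0.19544258  0.32736199] [ 1.95034489e-03  3.14150555e+00 -2.31477667e-05] 3.25
```

View pics/w2b.png

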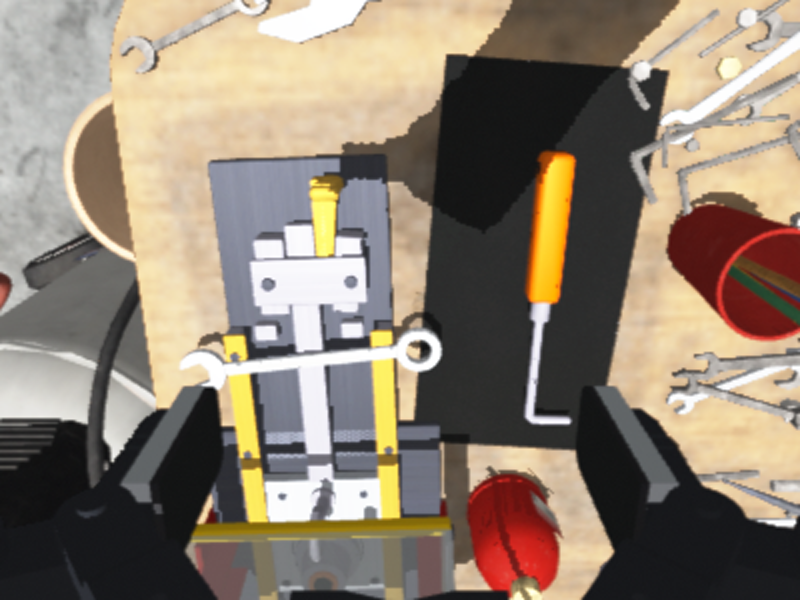

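Run:
```python
from h import *
K,W,im=load('w2.png')
P=lambda u,v,z:onz(K,W,80+u/2-.25,80+v/2-.25,z)
for n,(u,v,z) in dict(bedFR=(209,161,.01),bedFL=(386,155,.01),gL0=(382,332,.029),gL1=(389,522,.029),gR0=(235,337,.029),gR1=(257,522,.029),guardR=(190,527,.1),guardL=(451,520,.1),eyetop=(322,485,.087),eye=(322,497,.066),ring=(418,350,.033),jaw=(204,366,.033),shank=(310,358,.036),tabtop=(326,184,.054),lockFR=(250,262,.041),lockFL=(366,257,.041),plateFR=(268,478,.024),plateFL=(372,478,.024),matNR=(447,55,.003),matNL=(668,70,.003),matFR=(415,437,.003),h0=(558,155,.02),h1=(543,302,.02),rod=(531,415,.014),tip=(572,421,.014)).items(): print(n,P(u,v,z).round(4))
# orange centroid
hsv=cv2.cvtColor(im,cv2.COLOR_RGB2HSV); m=cv2.inRange(hsv,(8,180,120),(19,255,255)); m[:, :320]=0;m[260:]=0
c=max(cv2.findContours(m,0,1)[0],key=cv2.contourArea); (cx,cy),wh,a=cv2.minAreaRect(c); print(cx,cy,wh,a,onz(K,W,cx,cy,.018))
```

```text
bedFR [ 0.3863 -0.3341  0.01  ]
bedFL [ 0.382  -0.2042  0.01  ]
gL0 [ 0.5152 -0.208   0.029 ]
gL1 [ 0.6953 -0.2036  0.029 ]
gR0 [ 0.5193 -0.3217  0.029 ]
gR1 [ 0.6951 -0.3176  0.029 ]
guardR [ 0.6374 -0.3469  0.1   ]
guardL [ 0.6314 -0.1573  0.1   ]
eyetop [ 0.6111 -0.2514  0.087 ]
eye [ 0.6389 -0.2549  0.066 ]
ring [ 0.5286 -0.1802  0.033 ]
jaw [ 0.5423 -0.3468  0.033 ]
shank [ 0.5338 -0.2634  0.036 ]
tabtop [ 0.3944 -0.2438  0.054 ]
lockFR [ 0.4541 -0.3023  0.041 ]
lockFL [ 0.4503 -0.2185  0.041 ]
plateFR [ 0.6536 -0.3063  0.024 ]
plateFL [ 0.6537 -0.2179  0.024 ]
matNR [ 0.3127 -0.1608  0.003 ]
matNL [ 0.3229 -0.0032  0.003 ]
matFR [ 0.6274 -0.181   0.003 ]
h0 [ 0.3805 -0.0809  0.02  ]
h1 [ 0.494  -0.0834  0.02  ]
rod [ 0.5985 -0.0845  0.014 ]
tip [ 0.6044 -0.0497  0.014 ]
354.4351501464844 193.0511932373047 (18.051973342895508, 75.59628295898438) 6.709836959838867 [ 0.43415503 -0.08255713  0.018     ]
```

carry_out(rows="0 0 12 0 0 8.53 30; 0 0 12 0 0 8.53 30; 0 0 12 0 0 8.53 30; 0 0 12 0 0 8.53 30; 0 0 12 0 0 8.53 30; 0 0 12 0 0 8.53 30; 0 0 12 0 0 8.53 30; 0 0 12 0 0 8.53 30; 0 0 12 0 0 8.53 30; 0 0 12 0 0 8.53 30")

```text
clock: 4.25
ee_pos: [0.3918, -0.1957, 0.2069]
orientation: [2.137, 2.302, 0.0]
ft_force: [-0.5, 0.2, -0.8]
grip_width: 0.0298
gripper_force: 0.0
```

carry_out(rows="-20 34.4 0 0 0 0 30; -20 34.4 0 0 0 0 30; -20 34.4 0 0 0 0 30; -20.6 34.4 0 0 0 0 30; 0 0 25 0 0 0 30; 0 0 25 0 0 0 30; 0 0 25 0 0 0 30; 0 0 20 0 0 0 30; 0 0 0 0 0 0 30; 0 0 0 0 0 0 30")

```text
clock: 5.25
ee_pos: [0.5353, -0.2648, 0.1122]
orientation: [-2.13, -2.308, 0.0]
ft_force: [-0.7, -0.6, 0.1]
grip_width: 0.0297
gripper_force: 0.0
```

Run:
```python
from h import *
K,W,im=snap('wrist','w3.png'); s=robot.get_state(); print(s['ee_pos'],s['orientation'],s['qpos'],s['clock'])
u,v=proj(K,W,[.535,-.2645,.037]); print(u,v)
cv2.imwrite('pics/w3b.png',cv2.resize(im[:,:,::-1],(800,600)))
K,W,im=snap('scene');
```

```text
[ 0.53608134 -0.26534482  0.11329149] [2.12933284e+00 2.30798719e+00 3.89713909e-04] [-5.67657201e-01  3.13565756e-01 -2.37865710e-01  1.01795141e+00
 -1.38614138e-06  9.22659058e-01] 5.3
278.7211964776194 222.78027195143503
```

View pics/w3b.png

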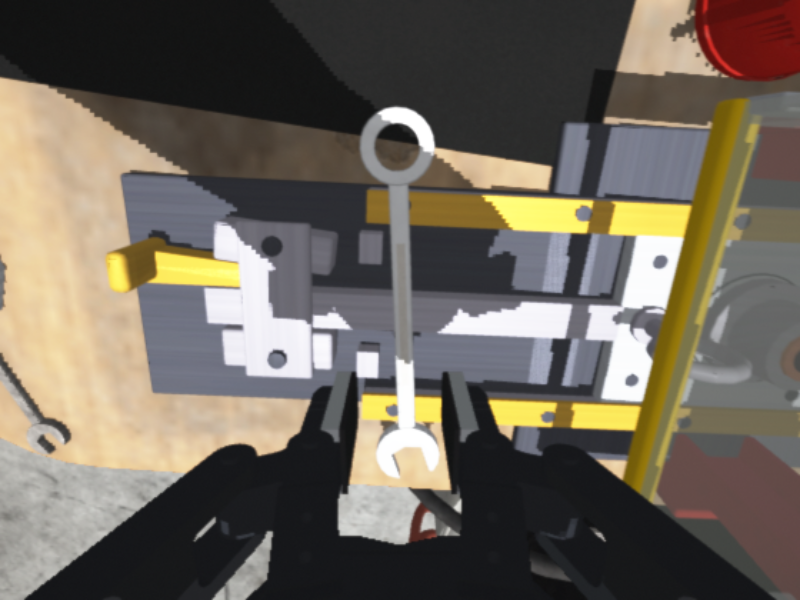

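carry_out(rows="0 0 20 0 0 0 30; 0 0 20 0 0 0 30; 0 0 20 0 0 0 30; 0 0 12 0 0 0 30; 0 0 9 0 0 0 30; 0 0 3 0 0 0 30; 0 0 0 0 0 0 30; 0 0 0 0 0 0 0; 0 0 0 0 0 0 0; 0 0 0 0 0 0 0")

```text
clock: 6.35
ee_pos: [0.5363, -0.2655, 0.0295]
orientation: [2.129, 2.308, 0.001]
ft_force: [0.6, -0.1, 3.2]
grip_width: 0.0075
gripper_force: 59.2
```

carry_out(rows="0 0 -3 0 0 0 0; 0 0 -5 0 0 0 0; 0 0 -8 0 0 0 0; 0 0 -10 0 0 0 0; 0 0 -12 0 0 0 0; 0 0 -12 0 0 0 0; 0 0 -15 0 0 0 0; 0 0 -15 0 0 0 0; 0 0 0 0 0 0 0; 0 0 0 0 0 0 0")

```text
clock: 7.35
ee_pos: [0.5359, -0.2652, 0.1091]
orientation: [2.129, 2.308, 0.0]
ft_force: [-1.0, 0.5, -1.7]
grip_width: 0.0072
gripper_force: 58.7
```

Run:
```python
from h import *
K,W,im=snap('wrist','w4.png'); s=robot.get_state(); print(s['ee_pos'],s['orientation'],s['ft_force'],s['wrist_torque'],s['grip_width'])
K2,W2,im2=snap('side','s4.png')
u,v=map(int,proj(K2,W2,s['ee_pos'])); print(u,v)
a=cv2.resize(im[:,:,::-1],(400,300)); b=cv2.resize(im2[v-75:v+75,u-100:u+100,::-1],(400,300))
cv2.imwrite('pics/c4.png',np.hstack([a,b]))
```

```text
[ 0.53523236 -0.26480297  0.10823376] [-2.13013988e+00 -2.30879760e+00  3.67279293e-05] [ 0.49686019 -0.62991575 -0.55972652] [-0.02796961  0.02820245 -0.0169913 ] 0.006927687169124975
326 178
```

View pics/c4.png

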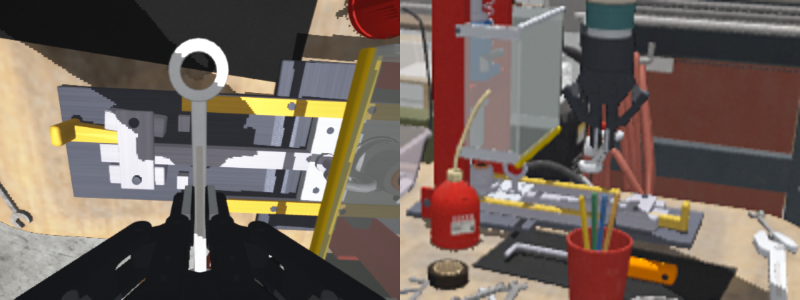

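carry_out(rows="11.7 -20.4 -5 0 0 0 0; 11.7 -20.4 -5 0 0 0 0; 11.7 -20.4 -5 0 0 0 0; 11.7 -20.4 -5 0 0 0 0; 0 0 0 0 0 -8.24 0; 0 0 0 0 0 -8.24 0; 0 0 0 0 0 -8.24 0; 0 0 0 0 0 -8.24 0; 0 0 0 0 0 -8.24 0; 0 0 0 0 0 -8.24 0")

```text
clock: 8.45
ee_pos: [0.4495, -0.2243, 0.1273]
orientation: [-0.96, -2.989, -0.001]
ft_force: [0.6, 1.0, -1.6]
grip_width: 0.0075
gripper_force: 58.8
```

carry_out(rows="0 0 0 0 0 -8.24 0; 0 0 0 0 0 -8.24 0; 0 0 0 0 0 -8.24 0; 0 0 0 0 0 -8.24 0; 1.3 26.6 0 0 0 0 0; 1.3 26.6 0 0 0 0 0; 1.3 26.6 0 0 0 0 0; 0 0 30 0 0 0 0; 0 0 30 0 0 0 0; 0 0 20 0 0 0 0")

```text
clock: 9.45
ee_pos: [0.4488, -0.1437, 0.0459]
orientation: [-0.081, -3.137, -0.002]
ft_force: [-1.1, 0.1, -1.5]
grip_width: 0.0071
gripper_force: 58.9
```

Run:
```python
from h import *
K,W,im=snap('wrist','w5.png'); s=robot.get_state(); print(s['ee_pos'],s['orientation'],s['grip_width'],s['clock'])
K2,W2,im2=snap('side','s5.png')
u,v=map(int,proj(K2,W2,s['ee_pos'])); print(u,v)
a=cv2.resize(im[:,:,::-1],(400,300)); b=cv2.resize(im2[v-60:v+60,u-80:u+80,::-1],(400,300))
cv2.imwrite('pics/c5.png',np.hstack([a,b]))
```

```text
[ 0.44660578 -0.1428483   0.0432656 ] [-0.08123206 -3.13272801 -0.00549734] 0.007185177569685329 9.5
343 217
```

View pics/c5.png

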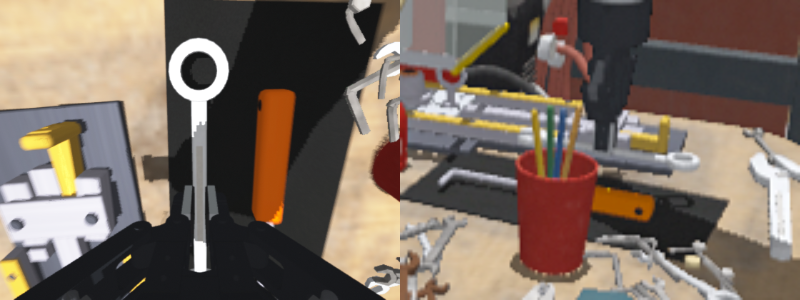

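carry_out(rows="0 0 14 0 0 0 0; 0 0 14 0 0 0 0; 0 0 10 0 0 0 0; 0 0 4 0 0 0 0; 0 0 2 0 0 0 0; 0 0 0 0 0 0 0; 0 0 0 0 0 0 30; 0 0 0 0 0 0 30; 0 0 0 0 0 0 30; 0 0 0 0 0 0 30")

```text
clock: 10.55
ee_pos: [0.4509, -0.1451, 0.0047]
orientation: [0.082, 3.14, -0.0]
ft_force: [0.2, 0.6, -0.4]
grip_width: 0.0297
gripper_force: 0.0
```

carry_out(rows="0 0 -15 0 0 0 30; 0 0 -25 0 0 0 30; 0 0 -30 0 0 0 30; 0 0 -30 0 0 0 30; 0 30 -20 0 0 0 50; 0 30 -20 0 0 0 50; 0 0 -20 0 0 0 50; 0 0 0 0 0 0 50; 0 0 0 0 0 0 50; 0 0 0 0 0 0 50")

```text
clock: 11.55
ee_pos: [0.4529, -0.0851, 0.1632]
orientation: [-0.083, -3.139, -0.001]
ft_force: [-0.2, -1.1, -0.3]
grip_width: 0.0499
gripper_force: 0.0
```

Run:
```python
from h import *
K,W,im=snap('wrist','w6.png'); s=robot.get_state(); print(s['ee_pos'],s['orientation'],s['ft_force'],s['clock'])
hsv=cv2.cvtColor(im,cv2.COLOR_RGB2HSV)
m=cv2.inRange(hsv,(5,170,90),(20,255,255))
cs=sorted(cv2.findContours(m,0,1)[0],key=cv2.contourArea)[-2:]
for c in cs:
    r=cv2.minAreaRect(c); print(r,[onz(K,W,*p,.025).round(4) for p in cv2.boxPoints(r)])
# bright: spanner and rod on the mat
b=cv2.inRange(hsv,(0,0,130),(180,60,255))
for c in cv2.findContours(b,0,1)[0]:
    if cv2.contourArea(c)>60:
        r=cv2.minAreaRect(c); p=onz(K,W,*r[0],.01)
        if .3<p[0]<.65 and -.19<p[1]<0: print('white',r,p.round(3))
cv2.imwrite('pics/w6b.png',cv2.resize(im[:,:,::-1],(800,600)))
```

```text
[ 0.45270847 -0.08508098  0.1629791 ] [-8.30779568e-02 -3.13811167e+00 -1.06841635e-03] [-0.10053998  0.25188344  0.78112519] 11.6
((104.67526245117188, 166.14434814453125), (49.142757415771484, 23.65756607055664), 66.03751373291016) [array([ 0.3976, -0.2548,  0.025 ]), array([ 0.3903, -0.2338,  0.025 ]), array([ 0.4312, -0.2248,  0.025 ]), array([ 0.4392, -0.2467,  0.025 ])]
((279.91680908203125, 176.51553344726562), (121.20005798339844, 27.233985900878906), 89.43830108642578) [array([ 0.3786, -0.0922,  0.025 ]), array([ 0.3796, -0.0688,  0.025 ]), array([ 0.4925, -0.072 ,  0.025 ]), array([ 0.4913, -0.0985,  0.025 ])]
white ((325.8663330078125, 351.83660888671875), (23.18436622619629, 14.826054573059082), 5.710592269897461) [ 0.647 -0.04   0.01 ]
white ((350.5, 261.5), (21.0, 11.0), 90.0) [ 0.53  -0.013  0.01 ]
white ((294.9891052246094, 282.3526611328125), (90.97296905517578, 33.907100677490234), 85.76361083984375) [ 0.552 -0.073  0.01 ]
white ((185.1923065185547, 181.4615478515625), (10.78638744354248, 11.96308422088623), 78.69007110595703) [ 0.435 -0.174  0.01 ]
white ((171.0, 146.5), (33.0, 34.0), 90.0) [ 0.401 -0.183  0.01 ]
white ((215.66915893554688, 182.447265625), (199.6023406982422, 39.11267852783203), 86.25383758544922) [ 0.438 -0.145  0.01 ]
white ((356.3988037109375, 31.047260284423828), (33.565345764160156, 88.67066955566406), 28.720327377319336) [ 0.315 -0.013  0.01 ]
```

View pics/w6b.png

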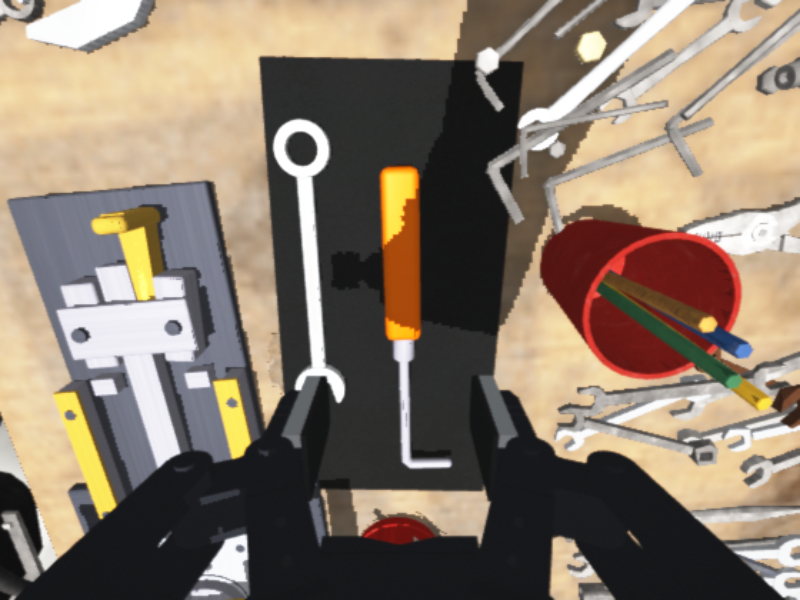

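Run:
```python
from h import *
K,W,im=load('w6.png')
k=1.42857
for n,u,v,z in [('rodbase',403,352,.014),('corner',407,463,.014),('tip',450,463,.014),('h0',400,168,.025),('h1',402,338,.025),('can',395,520,.05),('cupbaseL',548,245,.0)]: print(n,onz(K,W,u/k-.15,v/k-.15,z).round(4))
```

```text
rodbase [ 0.5068 -0.0845  0.014 ]
corner [ 0.6023 -0.0861  0.014 ]
tip [ 0.6041 -0.0525  0.014 ]
h0 [ 0.3804 -0.0801  0.025 ]
h1 [ 0.4912 -0.0845  0.025 ]
can [ 0.6227 -0.0964  0.05  ]
cupbaseL [0.4376 0.0195 0.    ]
```

carry_out(rows="8 1 20 0 0 -1.7 50; 9 1 30 0 0 0 50; 0 0 30 0 0 0 50; 0 0 30 0 0 0 50; 0 0 25 0 0 0 50; 0 0 15 0 0 0 50; 0 0 7 0 0 0 50; 0 0 3 0 0 0 50; 0 0 0 0 0 0 15; 0 0 0 0 0 0 15")

```text
clock: 12.6
ee_pos: [0.4376, -0.0828, 0.0052]
orientation: [0.036, 3.14, -0.001]
ft_force: [-7.2, 3.2, 6.4]
grip_width: 0.0227
gripper_force: 60.3
```

carry_out(rows="0 0 0 0 0 0 15; 0 0 0 0 0 0 15; 0 0 -4 0 0 0 15; 0 0 -10 0 0 0 15; 0 0 -20 0 0 0 15; 0 0 -25 0 0 0 15; 0 0 -25 0 0 0 15; 0 0 -25 0 0 0 15; 0 0 0 0 0 0 15; 0 0 0 0 0 0 15")

```text
clock: 13.6
ee_pos: [0.4372, -0.0825, 0.114]
orientation: [0.035, 3.14, -0.001]
ft_force: [0.3, -1.0, -2.2]
grip_width: 0.0228
gripper_force: 59.2
```

Run:
```python
from h import *
K,W,im=snap('wrist','w7.png'); s=robot.get_state(); print(s['ee_pos'],s['orientation'],s['grip_width'],s['clock'])
snap('scene','sc7.png');snap('side','sd7.png')
for n in('scene','side'):
    K,W,im=load('sc7.png' if n=='scene' else 'sd7.png'); p=s['ee_pos']
    for d in([0,0,.009],[.165,0,.009],[.165,.032,.009],[.065,0,.009]): print(n,np.round(proj(K,W,p+d),1))
```

```text
[ 0.43619515 -0.08214773  0.11299874] [-3.52362566e-02 -3.14076441e+00 -3.89682007e-04] 0.022474459377071106 13.65
scene [354.8 199.1]
scene [284.3 175.4]
scene [276.  182.3]
scene [325.5 189.3]
side [344.4 198. ]
side [283.5 189.4]
side [279.1 193. ]
side [319.7 194.5]
```

Run:
```python
from h import *
for a,b,(u,v) in (('scene0.png','sc7.png',(278,180)),('side0.png','sd7.png',(281,192))):
    A=load(a)[2].astype(int);B=load(b)[2].astype(int)
    d=np.abs(A-B).max(2)>30
    print(b,'cols',u-16,'rows',v-14)
    for r in range(v-14,v+18): print(r,''.join('#' if x else '.' for x in d[r,u-16:u+50]))
```

```text
sc7.png cols 262 rows 166
166 ..................................................................
167 ..................................................................
168 ..................................................................
169 ..................................................................
170 ..................................................................
171 ..................................................................
172 ..................................................................
173 ..................................................................
174 .....................######.......................................
175 ....................#######.......................................
176 ...................###########....................................
177 .................################...#.............................
178 ................#######.....############..........................
179 ...............######..........############.......................
180 ..............######.............#############....................
181 .....
[... 2795 characters left out ...]
......................................................####..#
201 ...........................................................###....
202 ...........................................................###....
203 ............................................................##....
204 .............................................................#....
205 ............................................................##....
206 ........................................................#.........
207 .......................................................##.........
208 ......................................................###.........
209 .................................................###..###..#......
```

Run:
```python
from h import *
s=robot.get_state(); p=s['ee_pos']; print(p)
A=load('sc7.png');B=load('sd7.png')
for n,a,b in(('corner',(285.5,176),(285,189.2)),('tip(end)',(275.8,181.3),(279.6,192.6))):
    q,e=tri(ray(A[0],A[1],*a),ray(B[0],B[1],*b)); print(n,q.round(4),(q-p).round(4),round(e,4))
# eye prediction, press frame: origin .434,-.2677 yaw .03
P=lambda x,y,z:np.array([.434+x*np.cos(.03)-y*np.sin(.03),-.2677+x*np.sin(.03)+y*np.cos(.03),z])
w2=load('w2.png');w3=load('w3.png')
print('eye',P(.237,0,.066),proj(w2[0],w2[1],P(.237,0,.066)),[np.array(proj(w3[0],w3[1],P(x,0,.066)))*1/.7 for x in(.215,.237,.258)])
for d in(500,):
  for u,v,z in((323,500,.024),):print(onz(w2[0],w2[1],80+u/2,80+v/2,z))
for n,u,v,z in(('plateF',628,242,.024),('plateF2',604,398,.024),('ringL',640,322,.066),('ringR',748,372,.066),('guard',720,110,.1),('guard2',635,490,.1)): print(n,onz(w3[0],w3[1],u*.7,v*.7,z).round(4))
```

```text
[ 0.43543332 -0.0819312   0.11207164]
corner [ 0.5954 -0.0779  0.1246] [0.16   0.004  0.0125] 0.0
tip(end) [ 0.6009 -0.0505  0.1237] [0.1654 0.0315 0.0116] 0.0022
eye [ 0.67089336 -0.26059107  0.066     ] (np.float64(238.01446826944283), np.float64(344.87912112920014)) [array([643.41581339, 352.64125219]), array([690.34034624, 354.85382544]), array([734.99307929, 356.95927937])]
[ 0.67680274 -0.26004752  0.024     ]
plateF [ 0.6513 -0.2174  0.024 ]
plateF2 [ 0.6599 -0.3096  0.024 ]
ringL [ 0.6435 -0.2464  0.066 ]
ringR [ 0.7005 -0.2671  0.066 ]
guard [ 0.63   -0.1613  0.1   ]
guard2 [ 0.6403 -0.3105  0.1   ]
```

Run:
```python
from h import *
e=np.array([.671,-.2607,.066]); t=[]
for f in('scene0.png','side0.png','w3.png','w2.png'):
    K,W,im=load(f); u,v=proj(K,W,e); z=8 if f[0]=='s' else 5
    u0,v0=int(u-200/z),int(v-150/z); w,h=400//z,300//z
    print(f,u0,v0,z,round(u,1),round(v,1))
    c=cv2.resize(im[v0:v0+h,u0:u0+w,::-1],(400,300),interpolation=cv2.INTER_CUBIC); t.append(c)
cv2.imwrite('pics/c10.png',np.vstack([np.hstack(t[:2]),np.hstack(t[2:])]))
```

```text
scene0.png 274 135 8 299.7 154.6
side0.png 257 168 8 283.0 186.9
w3.png 443 218 5 483.3 248.6
w2.png 197 314 5 237.9 344.9
```

View pics/c10.png

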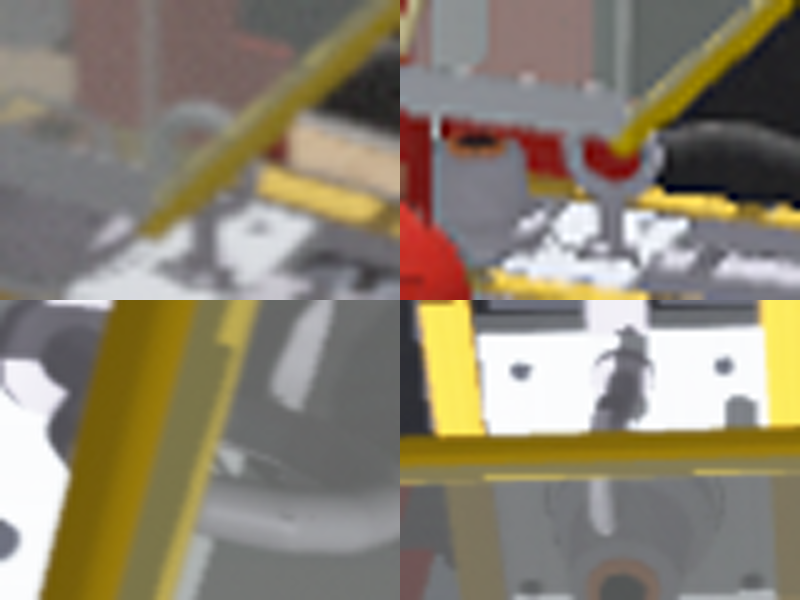

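carry_out(rows="0 0 0 0 0 -3 15; 3 -34.5 0 0 0 0 15; 0 -34.5 0 0 0 0 15; 0 -34.5 0 0 0 0 15; 0 -34.5 0 0 0 0 15; 0 -34.5 0 0 0 0 15; 0 -34.5 0 0 0 0 15; 0 -34.5 0 0 0 0 15; 0 0 10 0 0 0 15; 0 0 10 0 0 0 15")

```text
clock: 14.75
ee_pos: [0.4403, -0.3239, 0.0917]
orientation: [0.045, -3.14, -0.003]
ft_force: [0.0, 0.7, -2.1]
grip_width: 0.0226
gripper_force: 59.4
```

carry_out(rows="0 0 12 0 0 0 15; 0 0 12 0 0 0 15; 0 0 8 0 0 0 15; 0 0 4 0 0 0 15; 0 0 2 0 0 0 15; 0 0 0 0 0 0 15; 0 0 0 0 0 0 15; 0 0 0 0 0 0 15; 0 0 0 0 0 0 15; 0 0 0 0 0 0 15")

```text
clock: 15.75
ee_pos: [0.4412, -0.3241, 0.0556]
orientation: [-0.047, 3.141, -0.001]
ft_force: [0.1, 0.2, -2.2]
grip_width: 0.0225
gripper_force: 59.5
```

```bash
cat > chk.py <<'E'
from h import *
import sys
tag=sys.argv[1]
s=robot.get_state(); p=s['ee_pos']; print(p.round(4),s['orientation'].round(3),s['ft_force'].round(1),s['clock'])
c,sn=np.cos(.03),np.sin(.03)
q=p[:2]-[.434,-.2677]; print('tcp press',(c*q[0]+sn*q[1]).round(4),(-sn*q[0]+c*q[1]).round(4))
for n,f0 in(('scene','scene0.png'),('side','side0.png')):
    K,W,B=snap(n,n[:2]+tag+'.png'); A=load(f0)[2].astype(int); B=B.astype(int)
    D=lambda x,y,z:p+[c*x-sn*y,sn*x+c*y,z]
    co,ti=proj(K,W,D(.164,0,.010)),proj(K,W,D(.164,.0355,.010)); print(n,'pred corner',np.round(co,1),'tip end',np.round(ti,1),'eye',np.round(proj(K,W,[.671,-.2607,.066]),1))
    d=np.abs(A-B).max(2)>25; u,v=map(int,ti)
    print('col0',u-12)
    for r in range(v-12,v+10): print(r,''.join('#' if x else '.' for x in d[r,u-12:u+40]))
E
python3 chk.py 8
```

```text
[ 0.4412 -0.3241  0.0556] [-4.700e-02  3.141e+00 -1.000e-03] [ 0.1  0.2 -2.2] 15.75
tcp press 0.0055 -0.0566
scene pred corner [332.6 151.8] tip end [326.6 157.7] eye [299.7 154.6]
col0 314
145 ....................................................
146 ....................................................
147 ....................................................
148 ....................................................
149 ....................................................
150 ...................#................................
151 .................#######............................
152 ................###########.........................
153 ................##############......................
154 ...............###################..................
155 .............######...################..............
156 .............###..........##############............
157 ............####..............###########...........
158 .............##.....................#######.........
159 .............#..........................##..........
160 .....................................####..##......
[... 977 characters left out ...]
................
185 ..............###################..................#
186 .............####....#####################...#######
187 .............##............#.#######################
188 .............##....................#.###############
189 ...........................................#########
190 .............................................#######
191 ................................#......#.........###
192 ...............................###.....###........##
193 ...............................###########..........
194 ...............................###########..........
195 ...............#####...........###########..........
196 ...............#####...######....########...........
```

carry_out(rows="-10 0 0 0 0 0 15; -12 0 0 0 0 0 15; -12 0 0 0 0 0 15; -12 0 0 0 0 0 15; -12 0 0 0 0 0 15; -9.5 0 0 0 0 0 15; 0 0 0 0 0 0 15; 0 0 0 0 0 0 15; 0 0 0 0 0 0 15; 0 0 0 0 0 0 15")

```text
clock: 16.85
ee_pos: [0.5078, -0.3217, 0.0552]
orientation: [0.046, -3.141, -0.001]
ft_force: [0.1, 0.9, -1.1]
grip_width: 0.0226
gripper_force: 59.5
```

```bash
python3 chk.py 9 | cut -c1-100
```

```text
[ 0.5078 -0.3217  0.0552] [ 4.600e-02 -3.141e+00 -1.000e-03] [ 0.1  0.9 -1.1] 16.85
tcp press 0.0722 -0.0562
scene pred corner [310.2 146. ] tip end [303.8 151.6] eye [299.7 154.6]
col0 291
139 ....................................................
140 ....................................................
141 ....................................................
142 ....................................................
143 ....................................................
144 ....................................................
145 ....................................................
146 ......................####..........................
147 ......................########......................
148 ......................##########....................
149 ........................###############.............
150 ...........................##############.#.........
151 ...............................##############.......
152 ...................................#################
153 .......................................#############
154 .........................................##########
[... 977 characters left out ...]
...............#
183 ................####################........##....##
184 .............................#######################
185 ..................................##################
186 ......................................#..###########
187 ............................................########
188 ..............................................######
189 .................................................###
190 ...................................................#
191 ....................................................
192 .................#.................................#
193 .................#..######.........................#
194 ...............#....######...####..................#
```

carry_out(rows="0 5 0 0 0 0 15; 0 5 0 0 0 0 15; 0 6 0 0 0 0 15; 0 6 0 0 0 0 15; 0 6 0 0 0 0 15; 0 6 0 0 0 0 15; 0 6 0 0 0 0 15; 0 0 0 0 0 0 15; 0 0 0 0 0 0 15; 0 0 0 0 0 0 15")

```text
clock: 17.95
ee_pos: [0.5075, -0.2822, 0.0554]
orientation: [-0.047, 3.141, -0.001]
ft_force: [-0.1, -0.8, -1.0]
grip_width: 0.0228
gripper_force: 59.5
```

```bash
python3 chk.py 10 | cut -c1-100
```

```text
[ 0.5075 -0.2822  0.0554] [-4.700e-02  3.141e+00 -1.000e-03] [-0.1 -0.8 -1. ] 17.95
tcp press 0.073 -0.0167
scene pred corner [302.8 152.1] tip end [296. 158.] eye [299.7 154.6]
col0 284
145 ....................................................
146 ....................................................
147 ....................................................
148 ....................................................
149 ....................................................
150 ....................................................
151 ....................................................
152 .......................###..........................
153 ......................#####.........................
154 ......................#######.......................
155 .......................######.###.#.................
156 ..........................#...#######...............
157 ..................................########..........
158 ....................................##########......
159 ........................................############
160 ...........................................#########
1
[... 974 characters left out ...]
................
186 ...............#.##...############..................
187 .............#####....###################....#######
188 .............####..........#########################
189 .............###...................#################
190 ..........................................#..###.###
191 .................................................###
192 ..................................................##
193 ..................................................##
194 ...................................................#
195 ....................................................
196 ....................................................
197 ....................................................
```

carry_out(rows="4 0 0 0 0 0 15; 4 0 0 0 0 0 15; 4 0 0 0 0 0 15; 6 0 0 0 0 0 15; 8 0 0 0 0 0 15; 9 0 0 0 0 0 15; 10 0 0 0 0 0 15; 10 0 0 0 0 0 15; 10 0 0 0 0 0 15; 10 0 0 0 0 0 15")

```text
clock: 19.05
ee_pos: [0.4314, -0.2843, 0.0554]
orientation: [-0.046, 3.141, -0.0]
ft_force: [3.1, -0.4, -1.1]
grip_width: 0.0227
gripper_force: 59.5
```

carry_out(rows="10 0 0 0 0 0 15; 10 0 0 0 0 0 15; 9 0 0 0 0 0 15; 8 0 0 0 0 0 15; 7 0 0 0 0 0 15; 6 0 0 0 0 0 15; 5 0 0 0 0 0 15; 4 0 0 0 0 0 15; 3 0 0 0 0 0 15; 1 0 0 0 0 0 15")

```text
clock: 20.05
ee_pos: [0.369, -0.2856, 0.0552]
orientation: [0.047, -3.141, -0.001]
ft_force: [3.6, -1.0, -1.3]
grip_width: 0.0227
gripper_force: 59.5
```

```bash
sed -i 's/^    d=np.abs/    continue\n    d=np.abs/' chk.py; python3 chk.py 11
```

```text
[ 0.369  -0.2856  0.0552] [ 4.700e-02 -3.141e+00 -1.000e-03] [ 3.6 -1.  -1.3] 20.05
tcp press -0.0655 -0.016
scene pred corner [351.3 165.9] tip end [345.4 172.5] eye [299.7 154.6]
side pred corner [327.4 191.1] tip end [324.6 194.7] eye [283.  186.9]
```

carry_out(rows="1 0 0 0 0 0 15; 1 0 0 0 0 0 15; 1 0 0 0 0 0 15; 0 0 0 0 0 0 15; 0 0 0 0 0 0 15; 0 0 0 0 0 0 15; 0 0 0 0 0 0 15; 0 0 0 0 0 0 15; 0 0 0 0 0 0 15; 0 0 0 0 0 0 15")

```text
clock: 21.15
ee_pos: [0.3677, -0.2861, 0.0555]
orientation: [-0.048, 3.138, 0.001]
ft_force: [6.8, 0.6, -2.3]
grip_width: 0.0227
gripper_force: 59.3
```

carry_out(rows="-5 0 0 0 0 0 15; -5 0 0 0 0 0 15; 0 -6 0 0 0 0 15; 0 -8 0 0 0 0 15; 0 -10 0 0 0 0 15; 0 -10 0 0 0 0 15; 0 -10 0 0 0 0 15; 0 -2 0 0 0 0 15; 0 0 0 0 0 0 15; 0 0 0 0 0 0 15")

```text
clock: 22.15
ee_pos: [0.3774, -0.3315, 0.0552]
orientation: [0.047, -3.141, -0.001]
ft_force: [0.1, 0.9, -2.2]
grip_width: 0.0227
gripper_force: 59.5
```

```bash
python3 chk.py 12
python3 - <<'E'
from h import *
# eye expected fully out: project ring and look for it in side view
e=np.array([.434+.107,-.2677+.0032,.066]); K,W,im=load('si12.png'); A=load('side0.png')[2]
u,v=proj(K,W,e); print(u,v)
u,v=int(u),int(v); g=cv2.cvtColor(im,cv2.COLOR_RGB2GRAY)
print(g[v-9:v+12,u-12:u+14])
E
```

```text
[ 0.3774 -0.3315  0.0552] [ 4.700e-02 -3.141e+00 -1.000e-03] [ 0.1  0.9 -2.2] 22.15
tcp press -0.0585 -0.062
scene pred corner [356.1 157.1] tip end [350.4 163.3] eye [299.7 154.6]
side pred corner [328.8 186.5] tip end [326.  189.8] eye [283.  186.9]
323.410013786857 192.09196219160933
[[ 31  61  87  53  73  54  71  81  82  74  78  73 104 116 121 131 113  76
   82  81  65  54  53  78 102 125]
 [ 33  53  54  75  61  49  84  83  80  77  78  45  69  78  81  88  82  71
   81  79  56  50  49  61  89 107]
 [ 29  34  70  55  40  72  65  83  78  74  76 121 218 244 185 174  69  67
   74  73  45  43  42  44  63  92]
 [ 47  86  53  35  73  59  71  81  78 145 170 148 176 197 174 194 205 161
  209 155 204 200 212 184 178 143]
 [ 38  61  54  89  63  75  86  82 132 141 146 132 103 107 137 150 187 187
  201 131 163 160 168 157 159 152]
 [ 85  72  92  70  52  75  65 111 139 129 101  82  81  83  92  87 136 162
  188  84  83  85  86  83  90 110]
 [ 78  87  90  51  64  54  73 106 131 104  62  62  80  80  77 147 134 132
  177 102  60  64  65  63  65  71]
 [ 49  65  84  88 104 153 102 120 129  90  50  72
[... 777 characters left out ...]
22 115  98
   80  70  87 101 167 165 167  61]
 [121 127 209 216 228 225 226 201 111 125 117 115 124 125 116 122 118 111
  140 163 185 184 193 209 190 115]
 [113 157 221 221 236 241 240 236 226 230 235 126 131 124 151 125 127 123
  131 137 144 144 152 194 166 174]
 [212 209 219 208 201 227 232 241 240 243 226  83  92 104 161 164 123 131
  154 232 229 204 104 144 119 175]
 [225 205 186 146 149 200 190 220 240 242 216  59  74 100 189 128  91  98
  119 249 255 156 120 120  96 180]
 [161 146 131 105 147 144 133 199 242 204 192  63  76 100 195 235  73  80
  135 254 195 186 125 121 133 183]
 [115 112 110 115 188 114 121 199 245 157 127  67  79  92 143 177  63  77
  137 223 166 187 121 113 109 152]]
```

carry_out(rows="0 0 -15 0 0 0 15; 0 0 -22 0 0 0 15; 0 0 -22 0 0 0 15; 0 0 -20 0 0 0 15; 0 35 0 0 0 0 15; -11 35 0 0 0 0 15; -14 35 0 0 0 0 15; -14 35 0 0 0 0 15; -14 35 0 0 0 0 15; -14 35 0 0 0 0 15")

```text
clock: 23.25
ee_pos: [0.4384, -0.118, 0.1344]
orientation: [-0.047, 3.141, -0.0]
ft_force: [0.5, -0.5, -1.6]
grip_width: 0.0228
gripper_force: 59.5
```

carry_out(rows="0 37 0 0 0 3 15; 0 0 25 0 0 0 15; 0 0 30 0 0 0 15; 0 0 30 0 0 0 15; 0 0 20 0 0 0 15; 0 0 12 0 0 0 15; 0 0 8 0 0 0 15; 0 0 3 0 0 0 15; 0 0 0 0 0 0 15; 0 0 0 0 0 0 15")

```text
clock: 24.25
ee_pos: [0.4382, -0.0832, 0.0071]
orientation: [0.035, 3.14, -0.001]
ft_force: [0.6, 1.0, -1.4]
grip_width: 0.0227
gripper_force: 59.6
```

carry_out(rows="0 0 1 0 0 0 15; 0 0 0.5 0 0 0 15; 0 0 0 0 0 0 50; 0 0 0 0 0 0 50; 0 0 0 0 0 0 50; 0 0 0 0 0 0 50; 0 0 -10 0 0 0 50; 0 0 -30 0 0 0 50; 0 0 -45 0 0 0 50; 0 0 -45 0 0 0 50")

```text
clock: 25.25
ee_pos: [0.4365, -0.0826, 0.1364]
orientation: [-0.035, -3.14, -0.001]
ft_force: [1.1, -1.4, -0.3]
grip_width: 0.05
gripper_force: 0.0
```

carry_out(rows="0 0 -15 0 0 0 0; 0 0 0 0 0 0 0; 0 0 0 0 0 0 0; 0 0 0 0 0 0 0; 0 0 0 0 0 0 0; 0 0 0 0 0 0 0; 0 0 0 0 0 0 0; 0 0 0 0 0 0 0; 0 0 0 0 0 0 0; 0 0 0 0 0 0 0")

```text
clock: 26.25
ee_pos: [0.4373, -0.0829, 0.1498]
orientation: [0.035, 3.141, -0.0]
ft_force: [0.5, 0.2, 0.1]
grip_width: 0.0001
gripper_force: 0.0
```

Run:
```python
from h import *
K,W,im=snap('wrist','w13.png'); s=robot.get_state(); p=s['ee_pos']; print(p,s['orientation'],s['ft_force'],s['grip_width'],s['clock'])
hsv=cv2.cvtColor(im,cv2.COLOR_RGB2HSV)
m=cv2.inRange(hsv,(5,170,90),(30,255,255)); m[350:]=0
for c in sorted(cv2.findContours(m,0,1)[0],key=cv2.contourArea)[-4:]:
    r=cv2.minAreaRect(c); b=c.reshape(-1,2); print(np.round(r[0]),np.round(r[1]),round(r[2]),'bbox',cv2.boundingRect(c),onz(K,W,*r[0],.025).round(3))
    t=b[b[:,1]<b[:,1].min()+12]; print('  top part: x',t[:,0].min(),t[:,0].max(),'y',t[:,1].min(),[onz(K,W,u,t[:,1].min(),.054).round(4) for u in(t[:,0].min(),t[:,0].max())])
```

```text
[ 0.43737512 -0.08288411  0.14985015] [ 3.52680188e-02  3.14132331e+00 -2.55925749e-05] [-0.2706253  -0.0503445  -0.68069448] -0.00021796968000170464 26.3
[156. 308.] [55. 16.] 76 bbox (142, 283, 26, 54) [ 0.545 -0.209  0.025]
  top part: x 142 160 y 283 [array([ 0.499 , -0.2034,  0.054 ]), array([ 0.4994, -0.1877,  0.054 ])]
[ 44. 318.] [65. 16.] 70 bbox (26, 288, 30, 62) [ 0.554 -0.325  0.025]
  top part: x 26 45 y 288 [array([ 0.5017, -0.3058,  0.054 ]), array([ 0.5021, -0.2892,  0.054 ])]
[ 78. 191.] [45. 67.] 4 bbox (57, 159, 47, 67) [ 0.423 -0.259  0.025]
  top part: x 57 103 y 159 [array([ 0.3899, -0.2504,  0.054 ]), array([ 0.3907, -0.2154,  0.054 ])]
[279. 196.] [123.  28.] 90 bbox (265, 135, 29, 124) [ 0.432 -0.082  0.025]
  top part: x 265 293 y 135 [array([ 0.3756, -0.0916,  0.054 ]), array([ 0.3761, -0.0708,  0.054 ])]
```

carry_out(rows="0 0 0 0 0 -3 0; 21 -40 0 0 0 0 0; 21 -40 0 0 0 0 0; 21 -40 0 0 0 0 0; 21 -40 0 0 0 0 0; 0 0 25 0 0 0 0; 0 0 25 0 0 0 0; 0 0 15 0 0 0 0; 0 0 0 0 0 0 0; 0 0 0 0 0 0 0")

```text
clock: 27.3
ee_pos: [0.3581, -0.2453, 0.085]
orientation: [0.047, -3.141, -0.0]
ft_force: [-0.3, 0.3, 0.1]
grip_width: 0.0002
gripper_force: 0.0
```

Run:
```python
from h import *
K,W,im=snap('wrist','w14.png'); s=robot.get_state(); p=s['ee_pos']; print(p,s['orientation'],s['ft_force'],s['clock'])
c,sn=np.cos(.03),np.sin(.03)
pr=lambda a:(lambda q:(round(c*q[0]+sn*q[1],4),round(-sn*q[0]+c*q[1],4)))(np.array(a)[:2]-[.434,-.2677])
print('tcp',pr(p))
hsv=cv2.cvtColor(im,cv2.COLOR_RGB2HSV)
m=cv2.inRange(hsv,(18,140,90),(32,255,255))
for k in sorted(cv2.findContours(m,0,1)[0],key=cv2.contourArea)[-4:]:
    x,y,w,h=cv2.boundingRect(k); print((x,y,w,h),cv2.contourArea(k),'top edge ends',pr(onz(K,W,x,y,.054)),pr(onz(K,W,x+w,y,.054)))
```

```text
[ 0.35873677 -0.24572152  0.08560208] [-4.73668506e-02  3.14031595e+00 -1.42865706e-03] [0.12112226 0.30158042 0.34010109] 27.35
tcp (np.float64(-0.0746), np.float64(0.0242))
(496, 276, 3, 5) 1.5 top edge ends (np.float64(-0.0557), np.float64(0.1619)) (np.float64(-0.0557), np.float64(0.1638))
(493, 282, 4, 5) 2.0 top edge ends (np.float64(-0.0514), np.float64(0.1609)) (np.float64(-0.0514), np.float64(0.1635))
(481, 309, 5, 8) 3.5 top edge ends (np.float64(-0.0311), np.float64(0.1575)) (np.float64(-0.0311), np.float64(0.1608))
(487, 296, 4, 5) 4.0 top edge ends (np.float64(-0.0411), np.float64(0.1593)) (np.float64(-0.0411), np.float64(0.1619))
```

carry_out(rows="0 0 15 0 0 0 0; 0 0 20 0 0 0 0; 0 0 10 0 0 0 0; 0 0 4 0 0 0 0; -5 0 0 0 0 0 0; -5 0 0 0 0 0 0; -4 0 0 0 0 0 0; -3 0 0 0 0 0 0; -3 0 0 0 0 0 0; -2 0 0 0 0 0 0")

```text
clock: 28.35
ee_pos: [0.3806, -0.2448, 0.036]
orientation: [-0.047, 3.141, -0.0]
ft_force: [0.6, 1.0, 0.3]
grip_width: -0.0002
gripper_force: 0.0
```

carry_out(rows="-1 0 0 0 0 0 0; -1 0 0 0 0 0 0; -1 0 0 0 0 0 0; -1 0 0 0 0 0 0; -1 0 0 0 0 0 0; -1 0 0 0 0 0 0; -1 0 0 0 0 0 0; -1 0 0 0 0 0 0; 0 0 0 0 0 0 0; 0 0 0 0 0 0 0")

```text
clock: 29.35
ee_pos: [0.3878, -0.2446, 0.0357]
orientation: [0.047, -3.141, 0.001]
ft_force: [-3.2, -2.7, 1.4]
grip_width: -0.0002
gripper_force: 1.6
```

carry_out(rows="-1 0 0 0 0 0 0; -1 0 0 0 0 0 0; -1 0 0 0 0 0 0; -1 0 0 0 0 0 0; -1 0 0 0 0 0 0; -1 0 0 0 0 0 0; -1 0 0 0 0 0 0; -1 0 0 0 0 0 0; 0 0 0 0 0 0 0; 0 0 0 0 0 0 0")

```text
clock: 30.35
ee_pos: [0.3963, -0.2439, 0.0358]
orientation: [-0.047, 3.141, 0.001]
ft_force: [-2.9, -2.8, -0.9]
grip_width: 0.0001
gripper_force: 1.2
```

carry_out(rows="-1 0 0 0 0 0 0; -1 0 0 0 0 0 0; -1 0 0 0 0 0 0; -1 0 0 0 0 0 0; -1 0 0 0 0 0 0; -1 0 0 0 0 0 0; 0 0 0 0 0 0 0; 0 0 0 0 0 0 0; 0 0 0 0 0 0 0; 0 0 0 0 0 0 0")

```text
clock: 31.35
ee_pos: [0.4023, -0.2438, 0.0359]
orientation: [-0.047, 3.141, 0.001]
ft_force: [-1.8, -1.8, -0.9]
grip_width: 0.0001
gripper_force: 1.0
```

carry_out(rows="-1 0 0 0 0 0 0; -1 0 0 0 0 0 0; -1 0 0 0 0 0 0; -1 0 0 0 0 0 0; -1 0 0 0 0 0 0; 0 0 0 0 0 0 0; 0 0 0 0 0 0 0; 0 0 0 0 0 0 0; 0 0 0 0 0 0 0; 0 0 0 0 0 0 0")

```text
clock: 32.35
ee_pos: [0.4058, -0.2439, 0.0358]
orientation: [0.046, -3.138, 0.001]
ft_force: [-7.3, -2.2, 4.1]
grip_width: -0.0001
gripper_force: 3.3
```

carry_out(rows="-1 0 0 0 0 0 0; -1 0 0 0 0 0 0; -1 0 0 0 0 0 0; 0 0 0 0 0 0 0; 0 0 0 0 0 0 0; 0 0 0 0 0 0 0; 0 0 0 0 0 0 0; 0 0 0 0 0 0 0; 0 0 0 0 0 0 0; 0 0 0 0 0 0 0")

```text
clock: 33.35
ee_pos: [0.408, -0.2438, 0.0358]
orientation: [0.046, -3.136, 0.001]
ft_force: [-8.5, -2.4, 4.5]
grip_width: 0.0002
gripper_force: 4.2
```

carry_out(rows="-1 0 0 0 0 0 0; -1 0 0 0 0 0 0; -1 0 0 0 0 0 0; -1 0 0 0 0 0 0; 0 0 0 0 0 0 0; 0 0 0 0 0 0 0; 0 0 0 0 0 0 0; 0 0 0 0 0 0 0; 0 0 0 0 0 0 0; 0 0 0 0 0 0 0")

```text
clock: 34.35
ee_pos: [0.411, -0.2438, 0.0357]
orientation: [0.045, -3.134, 0.002]
ft_force: [-11.5, -4.4, 6.8]
grip_width: -0.0
gripper_force: 5.4
```

Run:
```python
from h import *
K,W,B=snap('side','si15.png'); A=load('si12.png')[2]
a=cv2.cvtColor(A,cv2.COLOR_RGB2GRAY).astype(np.float32);b=cv2.cvtColor(B,cv2.COLOR_RGB2GRAY).astype(np.float32)
# ring/hub patch shift
t=b[184:205,300:332]; r=cv2.matchTemplate(a[176:213,288:344],t,cv2.TM_CCOEFF_NORMED); _,mx,_,l=cv2.minMaxLoc(r); print('ring match',mx,l[0]-12,l[1]-8)
d=np.abs(A.astype(int)-B).max(2)>30
for y in range(180,225): print(y,''.join('#' if x else '.' for x in d[y,285:400]))
print(proj(K,W,[.541,-.2645,.066]),proj(K,W,[.404,-.243,.054]))
```

```text
ring match 0.6901523470878601 1 0
180 .........................................................................................#.........................
181 ...................................................................................................................
182 ...................................................................................................................
183 ......................................................................................................#............
184 ...................................................................................................................
185 ..................................####.###....................................................#....................
186 .................................##......############........................####.............#.....##.............
187 ................................##.###.##.###################................##.#####.........#.....##.............
188 ...............................##.###...#####....####################.....###################.#.....##
[... 3760 characters left out ...]
....................................##############################...........################
221 ................................................................########################..####.............########
222 .......................................................................#################..############...........##
223 .........................................................##...................#########.#..#################.......
224 ###.......................................................#######....................##.###.######################.
(np.float64(323.410013786857), np.float64(192.09196219160933)) (np.float64(366.9822916020342), np.float64(204.62907291871488))
```

Run:
```python
from h import *
g=lambda f:cv2.cvtColor(load(f)[2],cv2.COLOR_RGB2GRAY).astype(np.float32)
a,b=g('si12.png'),g('si15.png')
k=8
for (y0,y1,x0,x1) in((186,206,288,314),(184,198,314,330)):
    A=cv2.resize(a[y0-4:y1+4,x0-5:x1+5],None,fx=k,fy=k,interpolation=cv2.INTER_CUBIC);B=cv2.resize(b[y0:y1,x0:x1],None,fx=k,fy=k,interpolation=cv2.INTER_CUBIC)
    r=cv2.matchTemplate(A,B,cv2.TM_CCOEFF_NORMED);_,m,_,l=cv2.minMaxLoc(r);print(m,'shift a->b px',5-l[0]/k,4-l[1]/k)
K,W,_=load('si15.png')
print(np.array(proj(K,W,[.545,-.2645,.066]))-proj(K,W,[.541,-.2645,.066]))
```

```text
0.8787122964859009 shift a->b px -1.75 -0.125
0.6323664784431458 shift a->b px -1.875 -0.125
[-1.27355914 -0.17741619]
```

carry_out(rows="2 0 0 0 0 0 0; 4 0 0 0 0 0 0; 10 0 0 0 0 0 0; 15 0 -5 0 0 0 0; 0 0 -30 0 0 0 0; 0 0 -40 0 0 0 0; 0 0 -40 0 0 0 0; 0 0 -30 0 0 0 0; 0 0 0 0 0 0 0; 0 0 0 0 0 0 0")

```text
clock: 35.4
ee_pos: [0.383, -0.2447, 0.1817]
orientation: [-0.046, 3.139, -0.002]
ft_force: [-0.0, -0.4, -0.1]
grip_width: 0.0003
gripper_force: 0.0
```

Run:
```python
from h import *
snap('side','si16.png'); snap('scene','sc16.png'); snap('wrist','w16.png')
s=robot.get_state(); print(s['ee_pos'],s['clock'])
k=8
def sh(fa,fb,boxes):
    a,b=[cv2.cvtColor(load(f)[2],cv2.COLOR_RGB2GRAY).astype(np.float32) for f in(fa,fb)]
    for (y0,y1,x0,x1) in boxes:
        A=cv2.resize(a[y0-4:y1+4,x0-5:x1+5],None,fx=k,fy=k,interpolation=cv2.INTER_CUBIC);B=cv2.resize(b[y0:y1,x0:x1],None,fx=k,fy=k,interpolation=cv2.INTER_CUBIC)
        r=cv2.matchTemplate(A,B,cv2.TM_CCOEFF_NORMED);_,m,_,l=cv2.minMaxLoc(r);print(fa,fb,round(m,2),5-l[0]/k,4-l[1]/k)
sh('si12.png','si16.png',[(186,206,288,314),(184,198,314,330)])
sh('si15.png','si16.png',[(186,206,288,314),(184,198,314,330)])
K,W,_=load('sc16.png'); e=[.541,-.2645,.066]; u,v=map(int,proj(K,W,e)); print(u,v,np.array(proj(K,W,[.545,-.2645,.066]))-proj(K,W,e))
sh('sc12.png','sc16.png',[(v-12,v+14,u-40,u-6)])
# tail bar end and hub ring in wrist
K,W,im=load('w16.png'); P=lambda x,y,z:np.array([.434+x-.03*y,-.2677+.03*x+y,z])
for z,xs in((.026,(-.135,-.13,-.125,-.12)),): print([np.round(proj(K,W,P(x,0,z))) for x in xs])
u,v=map(int,proj(K,W,P(-.128,0,.026)))
g=cv2.cvtColor(im,cv2.COLOR_RGB2GRAY)
if 30<v<390: print([(r,int(np.median(g[r,u-3:u+4])),round(float(onz(K,W,u,r,.026)[0])-.434,4)) for r in range(v-14,v+16)])
```

```text
[ 0.38179291 -0.2435794   0.17929861] 35.55
si12.png si16.png 0.9 -1.375 -0.125
si12.png si16.png 0.69 -1.75 -0.125
si15.png si16.png 0.98 0.25 0.0
si15.png si16.png 0.94 0.125 0.0
345 167 [-1.46633143 -0.44367404]
sc12.png sc16.png 0.91 -1.75 -0.5
[array([250., 104.]), array([250., 110.]), array([250., 116.]), array([250., 121.])]
[(98, 254, -0.1399), (99, 254, -0.1391), (100, 254, -0.1382), (101, 254, -0.1374), (102, 254, -0.1365), (103, 254, -0.1357), (104, 254, -0.1349), (105, 254, -0.134), (106, 253, -0.1332), (107, 232, -0.1323), (108, 216, -0.1315), (109, 208, -0.1306), (110, 142, -0.1297), (111, 224, -0.1289), (112, 254, -0.128), (113, 255, -0.1272), (114, 255, -0.1263), (115, 255, -0.1254), (116, 255, -0.1246), (117, 255, -0.1237), (118, 255, -0.1228), (119, 255, -0.122), (120, 255, -0.1211), (121, 255, -0.1202), (122, 255, -0.1193), (123, 255, -0.1185), (124, 255, -0.1176), (125, 255, -0.1167), (126, 255, -0.1158), (127, 255, -0.1149)]
```

```bash
python3 -c "
from station import robot
print(robot.hand_in())"
```

```text
the job is handed in; nothing more can be done
None
```

The job is handed in, but no verdict came back. The spanner and hook are laid on the mat. The shuttle was drawn out to its stop with the hub on it, but driving the wedge in dragged it back about 5 mm, within the 8 mm allowed. I pushed the wedge to about 11.5 N, but its grip on the bar could not be measured.

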